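# Catch lemons from the gravity chute in a pan

### The job

Pick up the small pan by its handle, hold it up in the air under the mouth of the fruit chute and push the hanging paddle back with the pan's far rim until both lemons have slid out and dropped into the pan. Then set the pan with both lemons upright on the chopping board at the right, its whole base on the board, and let go. Drop no lemon beside the pan and leave the other things where they stand.

Things in the scene. Friction and masses are not known exactly. Their poses are not given: they have to be found in the camera images.
- pan: Small round steel milk pan, empty, about 0.2 kg, on the worktop. Origin: centre of its underside, z up. Height 65 mm; outer diameter 124 mm at the base, 150 mm at the rim; wall 3 mm, floor 4 mm. Its one straight level handle points along own -x: a thin neck, then a black bar 18 mm wide and 18 mm high from x = -92 to -170 mm, centre line at z = 50 mm.
- pan_handle (a point): Good grasp point on the centre line of the pan's black handle bar, at x = -120, z = 50 mm in the pan's frame (axes as the pan: the bar runs along x, pinch it across y). The loaded pan (about 0.35 kg) wants to tip nose down about the fingers: grip firmly, 60 N or more.
- dispenser: Fruit chute fixed on the worktop: wooden stand, aluminium trough, clear cover. Origin: on the worktop straight below the middle of the trough's lower lip, z up. The trough, 100 mm wide inside, descends at 28 degrees toward own -x (roughly to the robot's right). Lemons drop between x = -20 and -100 mm: while catching, hold the pan's centre at about x = -50 mm. The stand's front legs begin at x = +60 mm.
- visor_edge (a point): Middle of the metal rod (8 mm thick) at the front edge of the clear visor, which juts out level, 238 mm wide, over the mouth of the chute: 185 mm before the lip, about 262 mm above the worktop. A hand holding the pan under the lip must lean away from the chute, toward own -x, some 25 to 45 degrees from vertical, to stay clear of it. Axes as the dispenser.
- chute_lip (a point): Middle of the trough's lower lip, on its floor, 170 mm above the worktop. Axes as the dispenser.
- paddle_face (a point): Centre of the front face of the steel paddle, a plate 126 mm wide hanging across below the lip on two arms hinged 190 mm above the worktop. At rest it leans away from the trough; this point is then about 22 mm before the lip and 116 mm above the worktop, the plate spanning heights of about 80 to 150 mm. Push it with the pan's rim at 110 to 125 mm above the worktop.
- paddle (a joint): Angle of the paddle, rad: 0 at rest, 0.5 pushed right back to its stop (the face at rim height is then about 18 mm behind the lip, dispenser x = +18 mm). A light spring (1 to 3 N at the rim) returns it. It lowers a small gate at the lip: the lemons come only from about 0.4 rad on, then both slide out within about 2 s.
- lemon_a_mid (a point): Centre of a lemon, 83 x 58 x 58 mm, about 70 g, lying crosswise in the trough against the gate, the first to come out. Axes turn with it.
- lemon_b_mid (a point): Centre of the second lemon, the same, lying in the trough behind the first. Axes turn with it.
- board: Wooden chopping board lying loose on the worktop at the right, in front of the dish rack, 210 mm (own x) by 300 mm (own y), 22 mm thick, 0.9 kg. Origin: centre of its underside.
- timer: Bystander: black egg timer, 49 mm across, 60 mm high, at the front edge before the chute. Origin: centre of its underside.
- honey: Bystander: glass jar with dark lid, 65 mm across, 86 mm high, behind the pan. Origin: centre of its underside.
- tumbler: Bystander: clear glass tumbler, 69 mm across, 95 mm high, front left of the chute. Origin: centre of its underside.

How it is judged (in metres and radians):
On the way, in this order (a step that is already met when the one before it is completed fails the run):
1. the empty pan is lifted clear of the worktop (30 mm) (height (world z) of pan above 0.03 m and not (horizontal distance between lemon_a_mid and pan below 0.068 m and z of lemon_a_mid in the frame of pan between 0.01 and 0.085 m) and not (horizontal distance between lemon_b_mid and pan below 0.068 m and z of lemon_b_mid in the frame of pan between 0.01 and 0.085 m)), for 0.1 s.
2. the paddle is pushed back (over 0.35 rad) by the pan, held up beside it (value of joint paddle above 0.35 rad and height (world z) of pan above 0.03 m and horizontal distance between paddle_face and pan below 0.1 m), for 0.02 s.
3. both lemons are in the pan while it is held up (its base more than 30 mm above the worktop) (horizontal distance between each of lemon_a_mid, lemon_b_mid and pan below 0.068 m and z of lemon_a_mid in the frame of pan between 0.01 and 0.085 m and z of lemon_b_mid in the frame of pan between 0.01 and 0.085 m and height (world z) of pan above 0.03 m and angle between pan's own z axis and vertical below 0.5 rad), for 0.2 s.
At the end, for the whole second after the job is handed in: Both lemons lie in the pan; the pan stands upright (within 0.08 rad) and still on the chopping board with its whole base on it (centre within 46 mm of the board's centre along the board's short side and 91 mm along its long side), released by the fingers (horizontal distance between each of lemon_a_mid, lemon_b_mid and pan below 0.068 m and z of lemon_a_mid in the frame of pan between 0.01 and 0.085 m and z of lemon_b_mid in the frame of pan between 0.01 and 0.085 m and x of pan in the frame of board between -0.046 and 0.046 m and y of pan in the frame of board between -0.091 and 0.091 m and z of pan in the frame of board between 0.018 and 0.027 m and angle between pan's own z axis and vertical below 0.08 rad and linear speed of pan below 0.02 m/s and height (world z) of board below 0.01 m and contact force between the fingers and pan below 0.1 N); the robot touches nothing.
It fails at once if lemon_a falls beside the pan (height (world z) of lemon_a_mid below 0.08 m and horizontal distance between lemon_a_mid and pan above 0.09 m).
It fails at once if lemon_b falls beside the pan (height (world z) of lemon_b_mid below 0.08 m and horizontal distance between lemon_b_mid and pan above 0.09 m).
It fails at once if timer, honey jar or tumbler is knocked over or pushed more than 40 mm (distance of any of timer, honey, tumbler from where it was at the start of the episode above 0.04 m or angle between any of timer, honey, tumbler's own z axis and vertical above 0.6 rad).
It also fails if it takes over 48 s, if anything falls off the work surface, if the arm or the gripper's body presses on something with over 40 N, if the wrist force passes 120 N, or if a joint passes its speed limit or range.

### The arm

A 6-joint arm with a two-finger parallel gripper is mounted at the origin on a cart in front of the work surface, level with it; the furniture and walls round the work are solid. World frame = base frame: x ahead of the robot, y to its left, z up, the work surface at z = 0. Lengths are in mm, angles in rad, forces in N, time in s.
With the tool pointing down it reaches from about 275 to 850 mm from the base axis. Payload 19 kg.
Tool frame: the origin (TCP) lies at the very end of the fingers, on their centre line; the grasp point (between the pads) lies 19 mm behind it; z points along the fingers, y is the line along which they close (so a half turn about z gives the same grasp; the last joint's range is limited). The gripper opens to 85 mm and grips with 20 to 120 N. Pads are 22 mm wide; open, the fingers measure 114 mm over their backs; the gripper's body (76 mm by 85 mm) begins 54 mm behind the grasp point. The pads swing forward as they close: fully open they stand 13 mm farther back than shut.
Start: joints at [-1.48, 0.15, 1.437, -0, 1.554, -0.134], TCP at [128.15, -560.507, 231.267] pointing down, gripper open.
Joint ranges: [-2.8, 2.8], [-0.68, 2.1], [0.12, 2.68], [-1.39, 4.53], [0.16, 2.79], [-2.81, 2.81]. Speed limits (rad/s): [1.89, 1.89, 2.22, 3.01, 3.01, 3.01].

### API

Orientations are given as a unit quaternion [x, y, z, w].
In Python, from cell import arm, cams gives the robot as it stands.
- The arm moves only by the tool arm_command, never from a script. Its argument "steps" is a list of rows, each an object of numbers: "tx", "ty", "tz": the shift along the tool's x, y, z in cm; "rx", "ry", "rz": the turn, a rotation vector about the tool's x, y, z in degrees. A call has 1 to 20 rows; each row shifts and turns the commanded pose from where the row before left it, along the tool's axes as they then stand; what a row does not reach is not made up. A row lasts 1/12 s, in which the tool goes at most 41.7 mm and 7.16 degrees, less where a joint would pass 70% of its speed; a pose out of reach is approached as far as the arm can. A call with a gripper value outside its range is refused whole. "grip" is the closure, from -1 (fully open) to 1 (shut), set as the call begins (left out, the last holds). The fingers move at their own pace and stop on an object; "grip_force" is the grip in N (left out, the last holds). Time passes only in rows, so rows that do not move let the fingers close. It gives the time, the measured TCP pose, the force, the opening and the grip force at its end, in the units of the state.
- arm.observe(): the state, without advancing time (a new reading comes with each control period).
- cams.capture(name): name is "scene" or "side" or "wrist"; returns (picture, depth): 420x560x3 uint8, red, green, blue; 420x560 float32, mm along the optical axis (not along the pixel's ray), 0 where there is no reading.
- cams.camera_model(name): a dict with "fx", "fy", "cx", "cy" (pixels), "cam_to_world" (4x4, takes a point from camera to world coordinates). Camera axes: x right, y down, z forward; pixel columns grow to the right and rows downward; lengths in mm; the calibration is good to about 2 mm. A picture is of the moment at which its call begins: read the wrist's pose just before it. camera_model takes no time and is no camera call; for the wrist camera it gives the pose at the moment of the call.
- arm.close_job(): hands the job in; it is judged then, once.
Trained networks look in the newest picture that a camera, given by its name, has taken for a name from the list of things; names that differ only in an ending like _2 or _b are one class to them, and where a whole thing is asked for, a point or a joint stands for the part that bears it (a point fixed in the world has none). Each returns a list of dicts, best first, with "confidence" (0 to 1); they miss things now and then, are a little off and sometimes report something else, mostly with a low value. They report only what shows in the picture. A call takes as long as a camera call.
- cams.silhouettes(thing, camera): "mask" (420x560 bool, what is visible of it) and "at" ([column, row] in pixels, amid what is visible of it).
The state is a dict: "time": time; "joint_pos": joint angles; "qd": joint speeds; "tau": joint torques, N m; "tool_pos": TCP position; "ee_rot": TCP orientation; "contact_force": force on the tool from outside, world axes, zero at the start; "wrist_torque": the same for the moment, N m; "gripper_width": opening from 0.0 (shut) to 1.0 (fully open); "gripper_force": force on a finger pad.
Only numpy, scipy, OpenCV 4.12 (cv2) and the standard library are available. Lean on these libraries where they do the work, as an engineer would, in place of code of your own. Each camera call takes 0.05 s, during which the arm holds its last target. There are 200 camera calls.

## Working session

There is one attempt and no reset: what is moved stays moved. The work goes in short steps, Python scripts to look and compute and a tool call to move; the robot and the scene stay as the last step left them, time stands still between calls to the robot, and variables do not carry over. Pictures are saved under pics/ and viewed, at most 10 in all, crops included, and the job is handed in when it is done.

Besides the shell and the picture viewer there is one more tool, called after "Emit:" as name([rows], argument=value, ...), one row to a line, values as JSON. arm_command: Moves the arm, as the interface text tells. Its arguments: {"type":"object","properties":{"steps":{"type":"array"},"grip":{"type":"number"},"grip_force":{"type":"number"}},"required":["steps"]}

```bash
ls; mkdir -p pics; cat > h.py <<'E'
import numpy as np, cv2
from cell import arm, cams
from scipy.spatial.transform import Rotation as R
def pts(name, depth, mask):
    m=cams.camera_model(name); v,u=np.nonzero(mask&(depth>0)); z=depth[v,u]
    p=np.c_[(u-m['cx'])/m['fx']*z,(v-m['cy'])/m['fy']*z,z]
    T=np.array(m['cam_to_world']); return p@T[:3,:3].T+T[:3,3]
def save(n,im): cv2.imwrite('pics/'+n+'.png',cv2.cvtColor(im,cv2.COLOR_RGB2BGR))
E
python3 - <<'E'
from h import *
print(arm.observe())
ims=[]
for c in ['scene','side']:
    im,d=cams.capture(c); ims.append(im); np.save(c+'_d.npy',d)
    m=cams.camera_model(c); print(c,np.round(np.array(m['cam_to_world']),2).tolist(),m['fx'])
    for t in ['pan','pan_handle','board','dispenser','paddle','lemon_a_mid','timer','honey','tumbler']:
        for s in cams.silhouettes(t,c)[:2]:
            p=pts(c,d,s['mask']); 
            if len(p): print(t,round(s['confidence'],2),s['at'],len(p),np.round(np.percentile(p,[2,50,98],axis=0)).tolist()); np.save(f'{c}_{t}.npy',s['mask']) if s['confidence']>.5 else 0
save('scene0',ims[0]);save('side0',ims[1])
E
```

```text
pics
{'time': 0.0, 'joint_pos': array([-1.47999963e+00,  1.50987103e-01,  1.43800466e+00,  1.16394585e-05,
        1.55378995e+00, -1.33994753e-01]), 'qd': array([-0.00081193,  0.00016044,  0.00019805, -0.00070425,  0.00073894,
       -0.00013335]), 'tau': array([ 5.22769369e-05, -7.13045740e+01, -5.70867670e+01, -1.87879500e-04,
        8.80379579e-03,  3.59492208e-05]), 'tool_pos': array([ 128.13521031, -560.30141862,  230.68795365]), 'ee_rot': array([ 9.93690083e-01,  1.12159105e-01,  1.86577551e-05, -5.94266190e-04]), 'contact_force': array([ 0.32302843,  0.73287023, -0.69316334]), 'wrist_torque': array([0.02393552, 0.00761668, 0.01593304]), 'gripper_force': 0.0, 'gripper_width': 1.004403901695349}
scene [[-0.45, -0.45, 0.77, -476.59], [-0.89, 0.22, -0.39, 531.41], [0.0, -0.87, -0.5, 831.38], [0.0, 0.0, 0.0, 1.0]] 462.04686045673947
pan 0.92 [270.2, 255.4] 1981 [[436.0, -49.0, 1.0], [529.0, 50.0, 34.0], [581.0, 127.0, 65.0]]
pan_handle 0.74 [267.9, 256.9] 1905 [[436.0, -46.0, 1.0], [529.0, 50.0, 34.0], [581.0, 127.0, 64.0]]
board 0.74 [391.6, 239.2] 2575 [[360.0, -465.0, 5.0], [4
[... 1164 characters left out ...]
8.0, 67.0]]
board 0.82 [351.3, 175.5] 3782 [[372.0, -463.0, 9.0], [510.0, -349.0, 21.0], [655.0, -260.0, 27.0]]
dispenser 0.98 [192.3, 291.7] 16337 [[459.0, 156.0, 12.0], [572.0, 396.0, 265.0], [672.0, 536.0, 353.0]]
paddle 0.42 [230.5, 311.5] 110 [[516.0, 269.0, 1.0], [522.0, 326.0, 124.0], [583.0, 351.0, 177.0]]
timer 0.64 [296.6, 319.9] 315 [[370.0, 188.0, -2.0], [388.0, 226.0, 43.0], [415.0, 241.0, 61.0]]
timer 0.62 [246.1, 208.4] 212 [[666.0, -20.0, 56.0], [691.0, 3.0, 85.0], [727.0, 23.0, 91.0]]
honey 0.62 [247.9, 209.7] 230 [[612.0, -22.0, 55.0], [692.0, 2.0, 85.0], [728.0, 138.0, 265.0]]
tumbler 0.72 [253.2, 350.9] 901 [[406.0, 335.0, 5.0], [442.0, 363.0, 50.0], [470.0, 400.0, 95.0]]
```

View pics/scene0.png

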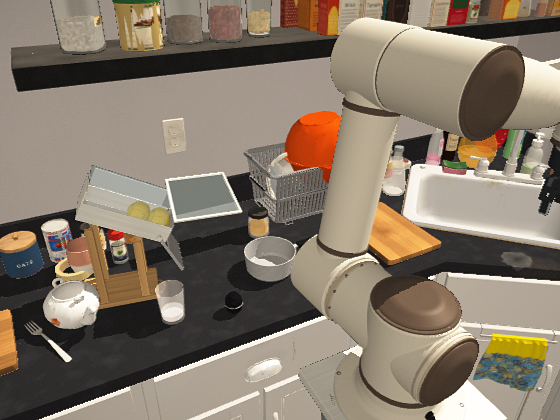

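View pics/side0.png

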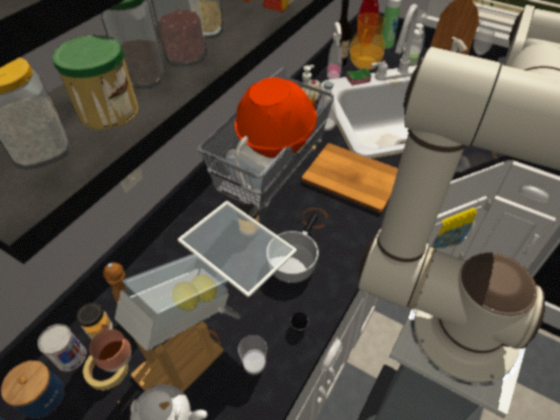

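Scene: the pan is at (270,257), timer (234,300), tumbler (171,302), board (400,235) and chute at left with its visor at (203,197). In the side view the handle points up-right from the pan (292,257), around (310,225).

```bash
python3 - <<'E'
from h import *
from scipy.optimize import least_squares
im=cv2.imread('pics/side0.png'); cv2.imwrite('pics/c1.png',cv2.resize(im[190:350,170:400],None,fx=3.4,fy=3.4,interpolation=cv2.INTER_CUBIC)[:600,:800])
full=np.ones((420,560),bool)
P={c:pts(c,np.load(c+'_d.npy'),full) for c in ['scene','side']}
for c in P:
    p=P[c]; 
    q=p[(p[:,2]>60)&(p[:,2]<69)&(np.hypot(p[:,0]-510,p[:,1]-50)<100)]
    f=least_squares(lambda a:np.hypot(q[:,0]-a[0],q[:,1]-a[1])-74,[510,50],loss='soft_l1',f_scale=2); print(c,'pan rim',len(q),f.x, np.median(abs(f.fun)))
    cx,cy=f.x
    r=np.hypot(p[:,0]-cx,p[:,1]-cy); h=p[(r>88)&(r<180)&(p[:,2]>38)&(p[:,2]<64)&(p[:,1]<cy-20)]
    a=np.degrees(np.arctan2(h[:,1]-cy,h[:,0]-cx)); print('handle',len(h),np.percentile(a,[5,25,50,75,95]),np.median(h,axis=0))
    b=p[(p[:,2]>16)&(p[:,2]<28)&(p[:,1]<-200)&(p[:,1]>-520)&(p[:,0]>330)&(p[:,0]<700)].astype(np.float32)
    if len(b): print('board',len(b),cv2.minAreaRect(b[:,:2]),np.median(b[:,2]))
    m=np.load('scene_paddle.npy') if c=='scene' else None
    if m is not None:
        k=pts(c,np.load('scene_d.npy'),m); k=k[(k[:,2]<146)&(k[:,2]>80)]
        print('paddle',len(k),np.percentile(k,[3,50,97],axis=0).round()); s=np.linalg.svd(k-np.median(k,axis=0))[2]; print(s, np.median(k,axis=0))
    v=p[(p[:,2]>255)&(p[:,2]<272)&(p[:,1]<290)&(p[:,1]>100)&(p[:,0]>380)&(p[:,0]<760)].astype(np.float32)
    if len(v): print('visor',len(v),cv2.boxPoints(cv2.minAreaRect(v[:,:2])).round(),np.percentile(v,[1,50,99],axis=0).round())
E
```

```text
scene pan rim 195 [508.3357584   56.71123253] 1.339992477519786
handle 199 [-89.30301493 -85.65530914 -20.18534519 -13.14378551  -7.93761452] [663.90048642  -2.39205731  54.87954827]Traceback (most recent call last):
  File "<stdin>", line 14, in <module>
cv2.error: OpenCV(4.12.0) /io/opencv/modules/imgproc/src/convhull.cpp:143: error: (-215:Assertion failed) total >= 0 && (depth == CV_32F || depth == CV_32S) in function 'convexHull'
```

View pics/c1.png

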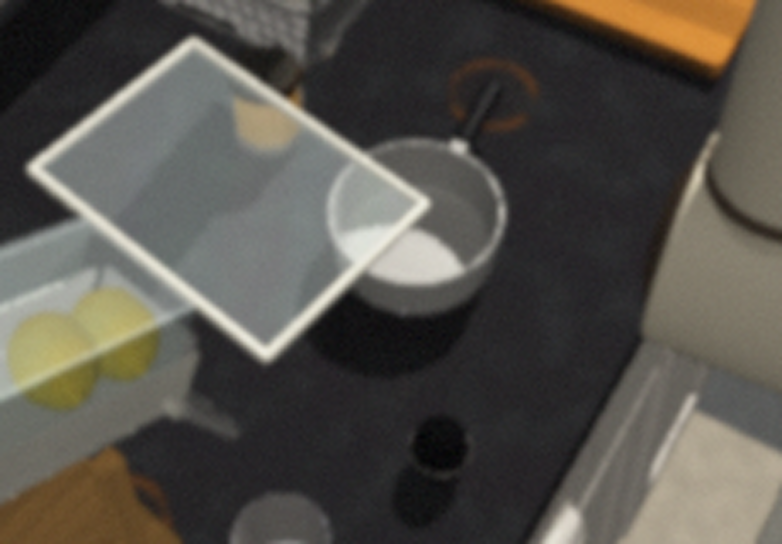

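The crop shows the pan (415,225), its handle running to (497,85), i.e. roughly along world -y, and the visor frame with corners (190,40), (30,165), (265,360), (430,205).

```bash
python3 - <<'E'
from h import *
from scipy.optimize import least_squares
full=np.ones((420,560),bool)
P={c:pts(c,np.load(c+'_d.npy'),full) for c in ['scene','side']}
F=np.float32
for c in P:
    p=P[c]
    q=p[(p[:,2]>60)&(p[:,2]<69)&(np.hypot(p[:,0]-510,p[:,1]-55)<90)]
    f=least_squares(lambda a:np.hypot(q[:,0]-a[0],q[:,1]-a[1])-74,[510,50],loss='soft_l1',f_scale=2); print(c,'pan rim',len(q),f.x)
    cx,cy=f.x
    r=np.hypot(p[:,0]-cx,p[:,1]-cy); h=p[(r>92)&(r<180)&(p[:,2]>48)&(p[:,2]<64)&(p[:,1]<cy-60)&(abs(p[:,0]-cx)<60)]
    a=np.degrees(np.arctan2(h[:,1]-cy,h[:,0]-cx)); print('handle',len(h),np.percentile(a,[5,25,50,75,95]),np.median(h,axis=0),np.ptp(h,axis=0)); 
    if len(h)>5: print(np.degrees(np.arctan2(*np.linalg.svd(h[:,:2]-h[:,:2].mean(0))[2][0][::-1])))
    b=p[(p[:,2]>16)&(p[:,2]<28)&(p[:,1]<-230)&(p[:,1]>-480)&(p[:,0]>330)&(p[:,0]<680)]
    b=b[np.argsort(b[:,0])]
    m=np.load(c+'_board.npy'); k=pts(c,np.load(c+'_d.npy'),m); k=k[(k[:,2]>17)&(k[:,2]<27)]
    print('board',len(k),cv2.minAreaRect(k[:,:2].astype(F)),cv2.boxPoints(cv2.minAreaRect(k[:,:2].astype(F))).round().tolist(),np.median(k[:,2]))
    if c=='scene':
        k=pts(c,np.load('scene_d.npy'),np.load('scene_paddle.npy')); k=k[(k[:,2]<146)&(k[:,2]>80)]
        print('paddle',len(k),np.percentile(k,[3,50,97],axis=0).round().tolist()); print(np.linalg.svd(k-k.mean(0))[2].round(2).tolist(),k.mean(0))
    v=p[(p[:,2]>255)&(p[:,2]<272)&(p[:,1]<300)&(p[:,1]>80)&(p[:,0]>380)&(p[:,0]<760)]
    if len(v): print('visor',len(v),cv2.boxPoints(cv2.minAreaRect(v[:,:2].astype(F))).round().tolist(),np.percentile(v,[1,50,99],axis=0).round().tolist())
# visor rods by intersecting side-pixel corners (crop scale 3.4, offset 170,190) with z=262
m=cams.camera_model('side');T=np.array(m['cam_to_world'])
for u,v in [(193,40),(32,168),(267,357),(427,205)]:
    d=T[:3,:3]@np.array([(170+u/3.4-m['cx'])/m['fx'],(190+v/3.4-m['cy'])/m['fy'],1]); print('visor corner',(T[:3,3]+d*(264-T[2,3])/d[2]).round())
E
```

```text
scene pan rim 193 [508.33726107  56.7910808 ]
handle 68 [-90.20894191 -88.33177174 -86.74054797 -83.90959052 -81.45428368] [514.64923988 -54.5848118   56.8982679 ] [23.86287707 71.95045118 11.99072277]
103.72786901753416
board 2152 ((506.0133056640625, -363.8756103515625), (298.6132507324219, 213.42437744140625), 1.3862361907958984) [[354.0, -261.0], [359.0, -474.0], [658.0, -467.0], [653.0, -254.0]] 19.886738834089442
paddle 894 [[515.0, 204.0, 83.0], [552.0, 411.0, 115.0], [939.0, 524.0, 144.0]]
[[-0.78, 0.62, -0.03], [-0.62, -0.78, -0.0], [0.03, -0.02, -1.0]] [594.97356734 406.0674536  114.21142078]
visor 2604 [[427.0, 169.0], [666.0, 127.0], [694.0, 291.0], [455.0, 333.0]] [[436.0, 141.0, 260.0], [552.0, 226.0, 263.0], [682.0, 298.0, 267.0]]
side pan rim 178 [512.25310266  56.47383748]
handle 128 [-90.05675525 -88.54192675 -86.53853738 -84.22415139 -82.12876427] [520.04674659 -70.8668612   58.75161564] [23.79723617 77.92046211 15.25689866]
94.45716086407762
board 3356 ((513.1326293945312, -364.9527893066406), (300.8961486816406, 217.2157440185547), 0.80471271276474) [[361.0, -258.0], [364.0, -476.0], [665.0, -471.0], [662.0, -254.0]] 21.378534785377724
visor 5209 [[432.0, 167.0], [668.0, 126.0], [696.0, 290.0], [461.0, 331.0]] [[443.0, 140.0, 261.0], [563.0, 227.0, 265.0], [684.0, 298.0, 269.0]]
visor corner [663. 130. 264.]
visor corner [690. 286. 264.]
visor corner [462. 326. 264.]
visor corner [434. 170. 264.]
```

```bash
cat >> h.py <<'E'
def pose(G,yaw,tilt=40,back=0):
    "TCP pose so the grasp point is at G; yaw = pan x direction deg, hand leaning back by tilt"
    a,t=np.radians([yaw,tilt]); px=np.array([np.cos(a),np.sin(a),0]); py=np.array([-np.sin(a),np.cos(a),0])
    z=np.sin(t)*px-np.cos(t)*np.array([0,0,1]); y=-py; x=np.cross(y,z)
    return np.array(G)+z*(19-back), R.from_matrix(np.c_[x,y,z])
def go(pos,rot,s=None):
    s=s or arm.observe(); r0=R.from_quat(s['ee_rot']); d=np.array(pos)-s['tool_pos']
    rv=np.degrees((r0.inv()*rot).as_rotvec())
    print('t',round(s['time'],2),'turn',rv.round(2),'deg; shift in target frame cm',(rot.inv().apply(d)/10).round(2),' in current frame',(r0.inv().apply(d)/10).round(2),'F',s['contact_force'].round(1),'w',round(s['gripper_width'],2),'gf',round(s['gripper_force'],1))
E
python3 - <<'E'
from h import *
go(*pose([517,-63,50],93.3,40,110))
E
```

```text
t 1.0 turn [ 27.99  33.11 -76.9 ] deg; shift in target frame cm [24.68 41.68 35.27]  in current frame [ 48.02 -34.06  11.16] F [-0.2 -0.2 -0.2] w 1.0 gf 0.0
```

Emit:
arm_command([
  {"tx": 2.6,"ty": -1.8},
  {"tx": 2.6,"ty": -1.8},
  {"tx": 2.6,"ty": -1.8},
  {"tx": 2.6,"ty": -1.8},
  {"tx": 2.6,"ty": -1.8},
  {"tx": 2.6,"ty": -1.8},
  {"tx": 2.6,"ty": -1.8},
  {"tx": 2.6,"ty": -1.8},
  {"tx": 2.6,"ty": -1.8},
  {"tx": 2.6,"ty": -1.8},
  {"tx": 2.6,"ty": -1.8},
  {"tx": 2.6,"ty": -1.8},
  {"tx": 2.6,"ty": -1.8},
  {"tx": 2.6,"ty": -1.8},
  {"tx": 2.6,"ty": -1.8},
  {"tx": 2.6,"ty": -1.8},
  {"tx": 2.6,"ty": -1.8},
  {"tx": 2.6,"ty": -1.8},
], grip=-1, grip_force=100)

```text
invalid input at $.steps[0]: expected keys tx, ty, tz, rx, ry, rz
```

Emit:
arm_command([
  {"rx": 1.75,"ry": 2.07,"rz": -4.81},
  {"rx": 1.75,"ry": 2.07,"rz": -4.81},
  {"rx": 1.75,"ry": 2.07,"rz": -4.81},
  {"rx": 1.75,"ry": 2.07,"rz": -4.81},
  {"rx": 1.75,"ry": 2.07,"rz": -4.81},
  {"rx": 1.75,"ry": 2.07,"rz": -4.81},
  {"rx": 1.75,"ry": 2.07,"rz": -4.81},
  {"rx": 1.75,"ry": 2.07,"rz": -4.81},
  {"rx": 1.75,"ry": 2.07,"rz": -4.81},
  {"rx": 1.75,"ry": 2.07,"rz": -4.81},
  {"rx": 1.75,"ry": 2.07,"rz": -4.81},
  {"rx": 1.75,"ry": 2.07,"rz": -4.81},
  {"rx": 1.75,"ry": 2.07,"rz": -4.81},
  {"rx": 1.75,"ry": 2.07,"rz": -4.81},
  {"rx": 1.75,"ry": 2.07,"rz": -4.81},
  {"rx": 1.75,"ry": 2.07,"rz": -4.81},
  {},
  {},
])

```text
invalid input at $.steps[0]: expected keys tx, ty, tz, rx, ry, rz
```

```bash
python3 - <<'E'
from h import *
go(*pose([517,-63,50],93.3,40,110)); print(arm.observe()['joint_pos'],arm.observe()['tool_pos'])
im,d=cams.capture('wrist'); save('w1',im); np.save('w1_d.npy',d)
s=cams.silhouettes('pan_handle','wrist')
p=pts('wrist',d,np.ones((420,560),bool))
c=np.array([510,56.6]); r=np.hypot(*(p[:,:2]-c).T); h=p[(r>95)&(r<168)&(p[:,2]>52)&(p[:,2]<66)&(abs(p[:,0]-515)<50)&(p[:,1]<0)]
print(len(h)); 
if len(h)>10:
  print(np.percentile(h,[2,50,98],axis=0)); v=np.linalg.svd(h[:,:2]-h[:,:2].mean(0))[2][0]; print(v,h.mean(0))
E
```

```text
t 1.0 turn [ 27.99  33.11 -76.9 ] deg; shift in target frame cm [24.68 41.68 35.27]  in current frame [ 48.02 -34.06  11.16] F [-0.2 -0.2 -0.2] w 1.0 gf 0.0
[-1.47999989e+00  1.50501420e-01  1.43738273e+00 -1.24942616e-06
  1.55379798e+00 -1.33986309e-01] [ 128.15028278 -560.51441452  231.27435853]
0
```

View pics/w1.png

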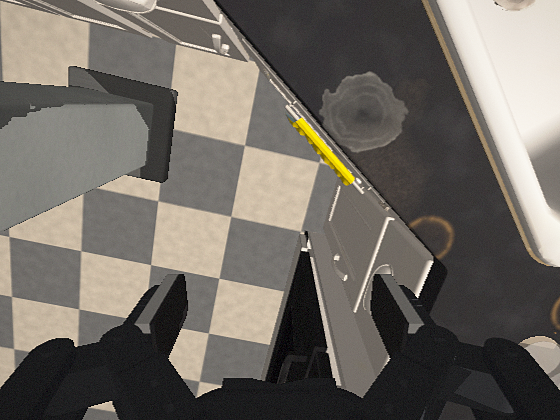

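The moves were refused because every row needs all six keys. The wrist picture shows only the cart and the floor, with the fingers at the bottom.

Emit:
arm_command([
  {"tx": 2.6,"ty": -1.8,"tz": 0,"rx": 0,"ry": 0,"rz": 0},
  {"tx": 2.6,"ty": -1.8,"tz": 0,"rx": 0,"ry": 0,"rz": 0},
  {"tx": 2.6,"ty": -1.8,"tz": 0,"rx": 0,"ry": 0,"rz": 0},
  {"tx": 2.6,"ty": -1.8,"tz": 0,"rx": 0,"ry": 0,"rz": 0},
  {"tx": 2.6,"ty": -1.8,"tz": 0,"rx": 0,"ry": 0,"rz": 0},
  {"tx": 2.6,"ty": -1.8,"tz": 0,"rx": 0,"ry": 0,"rz": 0},
  {"tx": 2.6,"ty": -1.8,"tz": 0,"rx": 0,"ry": 0,"rz": 0},
  {"tx": 2.6,"ty": -1.8,"tz": 0,"rx": 0,"ry": 0,"rz": 0},
  {"tx": 2.6,"ty": -1.8,"tz": 0,"rx": 0,"ry": 0,"rz": 0},
  {"tx": 2.6,"ty": -1.8,"tz": 0,"rx": 0,"ry": 0,"rz": 0},
  {"tx": 2.6,"ty": -1.8,"tz": 0,"rx": 0,"ry": 0,"rz": 0},
  {"tx": 2.6,"ty": -1.8,"tz": 0,"rx": 0,"ry": 0,"rz": 0},
  {"tx": 2.6,"ty": -1.8,"tz": 0,"rx": 0,"ry": 0,"rz": 0},
  {"tx": 2.6,"ty": -1.8,"tz": 0,"rx": 0,"ry": 0,"rz": 0},
  {"tx": 2.6,"ty": -1.8,"tz": 0,"rx": 0,"ry": 0,"rz": 0},
  {"tx": 2.6,"ty": -1.8,"tz": 0,"rx": 0,"ry": 0,"rz": 0},
  {"tx": 2.6,"ty": -1.8,"tz": 0,"rx": 0,"ry": 0,"rz": 0},
], grip=-1, grip_force=100)

```text
time: 2.52
tool_pos: [491.7, -162.2, 231.5]
ee_rot: [0.994, 0.112, 0.0, 0.0]
contact_force: [0.5, -0.6, -0.7]
gripper_width: 1.0
gripper_force: 0.0
```

Emit:
arm_command([
  {"tx": 0,"ty": 0,"tz": 0,"rx": 1.75,"ry": 2.07,"rz": -4.81},
  {"tx": 0,"ty": 0,"tz": 0,"rx": 1.75,"ry": 2.07,"rz": -4.81},
  {"tx": 0,"ty": 0,"tz": 0,"rx": 1.75,"ry": 2.07,"rz": -4.81},
  {"tx": 0,"ty": 0,"tz": 0,"rx": 1.75,"ry": 2.07,"rz": -4.81},
  {"tx": 0,"ty": 0,"tz": 0,"rx": 1.75,"ry": 2.07,"rz": -4.81},
  {"tx": 0,"ty": 0,"tz": 0,"rx": 1.75,"ry": 2.07,"rz": -4.81},
  {"tx": 0,"ty": 0,"tz": 0,"rx": 1.75,"ry": 2.07,"rz": -4.81},
  {"tx": 0,"ty": 0,"tz": 0,"rx": 1.75,"ry": 2.07,"rz": -4.81},
  {"tx": 0,"ty": 0,"tz": 0,"rx": 1.75,"ry": 2.07,"rz": -4.81},
  {"tx": 0,"ty": 0,"tz": 0,"rx": 1.75,"ry": 2.07,"rz": -4.81},
  {"tx": 0,"ty": 0,"tz": 0,"rx": 1.75,"ry": 2.07,"rz": -4.81},
  {"tx": 0,"ty": 0,"tz": 0,"rx": 1.75,"ry": 2.07,"rz": -4.81},
  {"tx": 0,"ty": 0,"tz": 0,"rx": 1.75,"ry": 2.07,"rz": -4.81},
  {"tx": 0,"ty": 0,"tz": 0,"rx": 1.75,"ry": 2.07,"rz": -4.81},
  {"tx": 0,"ty": 0,"tz": 0,"rx": 1.75,"ry": 2.07,"rz": -4.81},
  {"tx": 0,"ty": 0,"tz": 0,"rx": 1.75,"ry": 2.07,"rz": -4.81},
  {"tx": 0,"ty": 0,"tz": 0,"rx": 0,"ry": 0,"rz": 0},
])

```text
time: 3.93
tool_pos: [491.0, -164.1, 230.2]
ee_rot: [0.643, 0.684, 0.236, -0.25]
contact_force: [0.3, 0.0, -1.0]
gripper_width: 1.0
gripper_force: 0.0
```

```bash
cat > m.py <<'E'
from h import *
go(*pose([517,-63,50],93.3,40,110)); print(arm.observe()['joint_pos'].round(2),arm.observe()['tool_pos'])
im,d=cams.capture('wrist'); save('w2',im)
p=pts('wrist',d,np.ones((420,560),bool))
c=np.array([510,56.6]); r=np.hypot(*(p[:,:2]-c).T)
h=p[(r>95)&(r<168)&(p[:,2]>52)&(p[:,2]<66)&(abs(p[:,0]-515)<50)&(p[:,1]<0)]
print(len(h))
if len(h)>10: print(np.percentile(h,[2,50,98],axis=0).round(1).tolist(),np.linalg.svd(h[:,:2]-h[:,:2].mean(0))[2][0],h.mean(0))
E
python3 m.py
```

```text
t 3.93 turn [-0.15 -0.2   0.23] deg; shift in target frame cm [-3.96  3.18 11.1 ]  in current frame [-4.02  3.19 11.07] F [ 0.3  0.  -1. ] w 1.0 gf 0.0
[-0.76  0.29  1.42  0.49  1.94 -0.76] [ 490.96089297 -164.11481972  230.19343346]
1005
[[512.1, -109.3, 53.5], [521.4, -77.2, 57.6], [531.7, -41.1, 59.5]] [ 0.07932475 -0.99684883] [521.53090008 -76.52232402  57.29653538]
```

```bash
python3 - <<'E'
from h import *
go(*pose([520,-63,50],94.5,40,0))
E
```

```text
t 3.98 turn [ 0.72 -0.05 -0.98] deg; shift in target frame cm [-4.06  3.68 22.05]  in current frame [-4.02  3.47 22.09] F [-0.2  0.1  0.1] w 1.0 gf 0.0
```

Emit:
arm_command([
  {"tx": -1.35,"ty": 1.2,"tz": 2,"rx": 0.7,"ry": 0,"rz": -1},
  {"tx": -1.35,"ty": 1.25,"tz": 2,"rx": 0,"ry": 0,"rz": 0},
  {"tx": -1.35,"ty": 1.25,"tz": 2,"rx": 0,"ry": 0,"rz": 0},
  {"tx": 0,"ty": 0,"tz": 3,"rx": 0,"ry": 0,"rz": 0},
  {"tx": 0,"ty": 0,"tz": 3,"rx": 0,"ry": 0,"rz": 0},
  {"tx": 0,"ty": 0,"tz": 2,"rx": 0,"ry": 0,"rz": 0},
  {"tx": 0,"ty": 0,"tz": 2,"rx": 0,"ry": 0,"rz": 0},
  {"tx": 0,"ty": 0,"tz": 2,"rx": 0,"ry": 0,"rz": 0},
  {"tx": 0,"ty": 0,"tz": 2,"rx": 0,"ry": 0,"rz": 0},
  {"tx": 0,"ty": 0,"tz": 2,"rx": 0,"ry": 0,"rz": 0},
  {"tx": 0,"ty": 0,"tz": 0,"rx": 0,"ry": 0,"rz": 0},
])

```text
time: 4.9
tool_pos: [518.0, -48.6, 35.0]
ee_rot: [0.638, 0.69, 0.232, -0.252]
contact_force: [-0.1, 0.1, -0.4]
gripper_width: 0.996
gripper_force: 0.0
```

```bash
python3 - <<'E'
from h import *
go(*pose([520,-63,50],94.5,40,0))
E
```

```text
t 4.9 turn [-0.07 -0.04 -0.07] deg; shift in target frame cm [-0.15  0.09 -0.18]  in current frame [-0.15  0.09 -0.18] F [-0.1  0.1 -0.4] w 1.0 gf 0.0
```

Emit:
arm_command([
  {"tx": -0.15,"ty": 0.1,"tz": 0,"rx": 0,"ry": 0,"rz": 0},
  {"tx": 0,"ty": 0,"tz": 0,"rx": 0,"ry": 0,"rz": 0},
  {"tx": 0,"ty": 0,"tz": 0,"rx": 0,"ry": 0,"rz": 0},
  {"tx": 0,"ty": 0,"tz": 0,"rx": 0,"ry": 0,"rz": 0},
  {"tx": 0,"ty": 0,"tz": 0,"rx": 0,"ry": 0,"rz": 0},
  {"tx": 0,"ty": 0,"tz": 0,"rx": 0,"ry": 0,"rz": 0},
  {"tx": 0,"ty": 0,"tz": 0,"rx": 0,"ry": 0,"rz": 0},
  {"tx": 0,"ty": 0,"tz": 0,"rx": 0,"ry": 0,"rz": 0},
  {"tx": 0,"ty": 0,"tz": 0,"rx": 0,"ry": 0,"rz": 0},
  {"tx": 0,"ty": 0,"tz": 0,"rx": 0,"ry": 0,"rz": 0},
  {"tx": 0,"ty": 0,"tz": 0,"rx": 0,"ry": 0,"rz": 0},
  {"tx": 0,"ty": 0,"tz": 0,"rx": 0,"ry": 0,"rz": 0},
], grip=1, grip_force=110)

```text
time: 5.9
tool_pos: [520.7, -52.3, 36.3]
ee_rot: [0.637, 0.691, 0.233, -0.25]
contact_force: [-0.5, -2.7, 5.7]
gripper_width: 0.194
gripper_force: 107.2
```

```bash
python3 - <<'E'
from h import *
go(*pose([520,-63,130],94.5,40,0))
E
```

```text
t 5.9 turn [0.09 0.01 0.14] deg; shift in target frame cm [ 5.21 -0.15 -5.96]  in current frame [ 5.21 -0.13 -5.96] F [-0.5 -2.7  5.7] w 0.19 gf 107.2
```

Emit:
arm_command([
  {"tx": 0.3,"ty": 0,"tz": -0.4,"rx": 0,"ry": 0,"rz": 0},
  {"tx": 0.6,"ty": 0,"tz": -0.7,"rx": 0,"ry": 0,"rz": 0},
  {"tx": 0.6,"ty": 0,"tz": -0.7,"rx": 0,"ry": 0,"rz": 0},
  {"tx": 0.6,"ty": 0,"tz": -0.7,"rx": 0,"ry": 0,"rz": 0},
  {"tx": 0.6,"ty": 0,"tz": -0.7,"rx": 0,"ry": 0,"rz": 0},
  {"tx": 0.6,"ty": 0,"tz": -0.8,"rx": 0,"ry": 0,"rz": 0},
  {"tx": 0,"ty": 0,"tz": 0,"rx": 0,"ry": 0,"rz": 0},
  {"tx": 0,"ty": 0,"tz": 0,"rx": 0,"ry": 0,"rz": 0},
])

```text
time: 6.57
tool_pos: [520.6, -52.6, 88.3]
ee_rot: [0.637, 0.691, 0.233, -0.25]
contact_force: [-0.6, 0.5, -2.1]
gripper_width: 0.195
gripper_force: 107.4
```

```bash
cat > pan.py <<'E'
from h import *
from scipy.optimize import least_squares
import sys
# rim circle from depth of both outside views, near the expected centre; tilt from a plane through the rim
g=np.array([float(a) for a in sys.argv[1:4]])
s=arm.observe(); t=s['tool_pos']; z=R.from_quat(s['ee_rot']).as_matrix()[:,2]; print('tcp',t.round(1),'grasp pt',(t-19*z).round(1))
for c in ['scene','side']:
    im,d=cams.capture(c); save('last_'+c,im)
    p=pts(c,d,np.ones((420,560),bool)); e=np.hypot(*(p-g)[:,:2].T)
    q=p[(e<85)&(e>60)&(abs(p[:,2]-g[2])<12)]
    if len(q)<40: print(c,len(q)); continue
    f=least_squares(lambda a:np.r_[np.hypot(q[:,0]-a[0],q[:,1]-a[1])-74],g[:2],loss='soft_l1',f_scale=2)
    top=[]
    a=np.degrees(np.arctan2(q[:,1]-f.x[1],q[:,0]-f.x[0]))
    for k in range(-180,180,20):
        w=q[(a>=k)&(a<k+20)]
        if len(w)>3: top.append(np.r_[w[np.argsort(w[:,2])[-3:]].mean(0)])
    top=np.array(top); pl=np.linalg.lstsq(np.c_[top[:,:2]-f.x,np.ones(len(top))],top[:,2],rcond=None)[0]
    print(c,len(q),f.x.round(1),'rim z',pl[2].round(1),'slope deg',np.degrees(pl[:2]).round(1),len(top))
E
python3 pan.py 510 57 117
```

```text
tcp [520.6 -52.6  88.3] grasp pt [521.5 -64.7 102.8]
scene 176 [508.1  55.3] rim z 115.2 slope deg [0.9 1. ] 9
side 303 [512.3  57.5] rim z 118.6 slope deg [ 0.1 -0.1] 13
```

```bash
python3 - <<'E'
from h import *
go(*pose([539.6,90,103],80.1,40,0))
E
```

```text
t 6.67 turn [-9.22 -0.03 11.15] deg; shift in target frame cm [12.   -0.54  9.93]  in current frame [11.71  3.37  9.71] F [-0.4 -0.1 -1.9] w 0.19 gf 107.4
```

Emit:
arm_command([
  {"tx": 0,"ty": 0,"tz": 0,"rx": -0.92,"ry": 0,"rz": 1.12},
  {"tx": 0,"ty": 0,"tz": 0,"rx": -1.84,"ry": 0,"rz": 2.23},
  {"tx": 0,"ty": 0,"tz": 0,"rx": -1.84,"ry": 0,"rz": 2.23},
  {"tx": 0,"ty": 0,"tz": 0,"rx": -1.84,"ry": 0,"rz": 2.23},
  {"tx": 0,"ty": 0,"tz": 0,"rx": -1.84,"ry": 0,"rz": 2.23},
  {"tx": 0,"ty": 0,"tz": 0,"rx": -0.92,"ry": 0,"rz": 1.12},
  {"tx": 0.6,"ty": 0,"tz": 0.5,"rx": 0,"ry": 0,"rz": 0},
  {"tx": 1.2,"ty": 0,"tz": 1,"rx": 0,"ry": 0,"rz": 0},
  {"tx": 1.6,"ty": -0.1,"tz": 1.3,"rx": 0,"ry": 0,"rz": 0},
  {"tx": 1.6,"ty": -0.1,"tz": 1.3,"rx": 0,"ry": 0,"rz": 0},
  {"tx": 1.6,"ty": -0.1,"tz": 1.3,"rx": 0,"ry": 0,"rz": 0},
  {"tx": 1.6,"ty": -0.1,"tz": 1.3,"rx": 0,"ry": 0,"rz": 0},
  {"tx": 1.6,"ty": -0.1,"tz": 1.3,"rx": 0,"ry": 0,"rz": 0},
  {"tx": 1.2,"ty": 0,"tz": 1,"rx": 0,"ry": 0,"rz": 0},
  {"tx": 1.0,"ty": 0,"tz": 0.9,"rx": 0,"ry": 0,"rz": 0},
  {"tx": 0,"ty": 0,"tz": 0,"rx": 0,"ry": 0,"rz": 0},
  {"tx": 0,"ty": 0,"tz": 0,"rx": 0,"ry": 0,"rz": 0},
])

```text
time: 8.08
tool_pos: [541.9, 102.6, 88.9]
ee_rot: [0.719, 0.605, 0.262, -0.221]
contact_force: [-0.3, -0.7, -1.4]
gripper_width: 0.193
gripper_force: 107.4
```

```bash
python3 pan.py 559 210 117; python3 - <<'E'
from h import *
# final catch: centre at dispenser x=-57
go(*pose([551.3,157,103],80.1,40,0))
a=cv2.imread('pics/last_side.png'); b=cv2.imread('pics/last_scene.png')
cv2.imwrite('pics/v5.png',np.hstack([cv2.resize(a[180:360,150:350],None,fx=2,fy=2),cv2.resize(b[140:320,70:270],None,fx=2,fy=2)]))
E
```

```text
tcp [541.9 102.6  88.9] grasp pt [539.8  90.5 103.5]
scene 430 [557.2 210.5] rim z 117.2 slope deg [-0.2 -0.1] 18
side 152 [561.  208.7] rim z 119.0 slope deg [-0.9  1.1] 7
t 8.18 turn [-0.03 -0.02  0.02] deg; shift in target frame cm [ 5.21 -0.05  4.44]  in current frame [ 5.21 -0.05  4.44] F [-0.2 -0.2 -1.8] w 0.19 gf 107.4
```

View pics/v5.png

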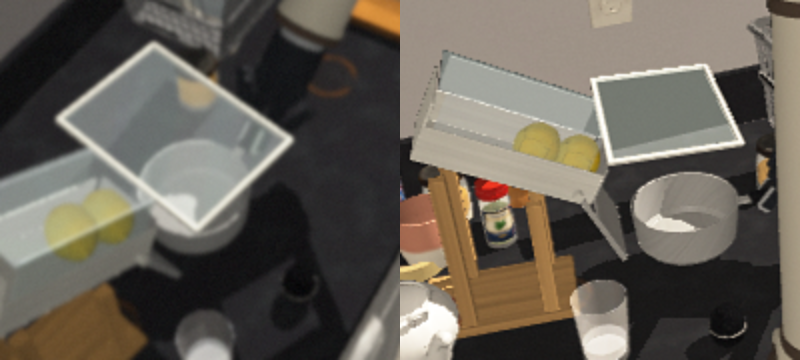

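The pan sits level under the visor, centred on the chute; in the scene view the paddle is at (607,228), just left of the pan rim (635,210).

Emit:
arm_command([
  {"tx": 0.4,"ty": 0,"tz": 0.34,"rx": 0,"ry": 0,"rz": 0},
  {"tx": 0.8,"ty": 0,"tz": 0.67,"rx": 0,"ry": 0,"rz": 0},
  {"tx": 0.8,"ty": 0,"tz": 0.67,"rx": 0,"ry": 0,"rz": 0},
  {"tx": 0.8,"ty": 0,"tz": 0.67,"rx": 0,"ry": 0,"rz": 0},
  {"tx": 0.8,"ty": 0,"tz": 0.67,"rx": 0,"ry": 0,"rz": 0},
  {"tx": 0.8,"ty": 0,"tz": 0.67,"rx": 0,"ry": 0,"rz": 0},
  {"tx": 0.5,"ty": 0,"tz": 0.42,"rx": 0,"ry": 0,"rz": 0},
  {"tx": 0.2,"ty": 0,"tz": 0.17,"rx": 0,"ry": 0,"rz": 0},
  {"tx": 0,"ty": 0,"tz": 0,"rx": 0,"ry": 0,"rz": 0},
  {"tx": 0,"ty": 0,"tz": 0,"rx": 0,"ry": 0,"rz": 0},
  {"tx": 0,"ty": 0,"tz": 0,"rx": 0,"ry": 0,"rz": 0},
], grip=1, grip_force=120)

```text
time: 9.1
tool_pos: [553.5, 167.0, 89.0]
ee_rot: [0.719, 0.605, 0.262, -0.22]
contact_force: [-0.5, -1.1, -3.1]
gripper_width: 0.188
gripper_force: 119.5
```

```bash
python3 pan.py 570 275 117; python3 - <<'E'
from h import *
go(*pose([551.3,157,103],80.1,40,0))
a=cv2.imread('pics/last_side.png'); b=cv2.imread('pics/last_scene.png')
cv2.imwrite('pics/v6.png',np.hstack([cv2.resize(a[180:360,150:350],None,fx=2,fy=2),cv2.resize(b[140:320,70:270],None,fx=2,fy=2)]))
E
```

```text
tcp [553.5 167.   89. ] grasp pt [551.4 154.9 103.5]
scene 267 [569.7 275.9] rim z 116.8 slope deg [1.  1.8] 15
side 109 [573.2 273.8] rim z 123.0 slope deg [ 5.3 -3.3] 7
t 9.2 turn [ 0.   -0.01 -0.03] deg; shift in target frame cm [ 0.13 -0.06  0.17]  in current frame [ 0.13 -0.06  0.17] F [-1.  -2.1 -3.7] w 0.19 gf 119.5
```

View pics/v6.png

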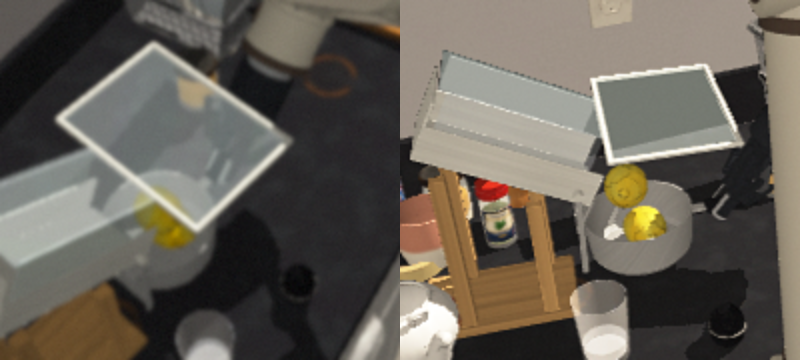

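Both lemons have left the trough: one lies in the pan (645,225 in the right half) and the other is dropping in at (627,185). Hold still for a second.

Emit:
arm_command([
  {"tx": 0,"ty": 0,"tz": 0,"rx": 0,"ry": 0,"rz": 0},
  {"tx": 0,"ty": 0,"tz": 0,"rx": 0,"ry": 0,"rz": 0},
  {"tx": 0,"ty": 0,"tz": 0,"rx": 0,"ry": 0,"rz": 0},
  {"tx": 0,"ty": 0,"tz": 0,"rx": 0,"ry": 0,"rz": 0},
  {"tx": 0,"ty": 0,"tz": 0,"rx": 0,"ry": 0,"rz": 0},
  {"tx": 0,"ty": 0,"tz": 0,"rx": 0,"ry": 0,"rz": 0},
  {"tx": 0,"ty": 0,"tz": 0,"rx": 0,"ry": 0,"rz": 0},
  {"tx": 0,"ty": 0,"tz": 0,"rx": 0,"ry": 0,"rz": 0},
  {"tx": 0,"ty": 0,"tz": 0,"rx": 0,"ry": 0,"rz": 0},
  {"tx": 0,"ty": 0,"tz": 0,"rx": 0,"ry": 0,"rz": 0},
  {"tx": 0,"ty": 0,"tz": 0,"rx": 0,"ry": 0,"rz": 0},
  {"tx": 0,"ty": 0,"tz": 0,"rx": 0,"ry": 0,"rz": 0},
  {"tx": 0,"ty": 0,"tz": 0,"rx": 0,"ry": 0,"rz": 0},
  {"tx": 0,"ty": 0,"tz": 0,"rx": 0,"ry": 0,"rz": 0},
])

```text
time: 10.37
tool_pos: [553.6, 167.3, 89.1]
ee_rot: [0.719, 0.605, 0.262, -0.22]
contact_force: [0.3, -2.2, -4.3]
gripper_width: 0.194
gripper_force: 119.4
```

```bash
python3 pan.py 570 275 117; python3 - <<'E'
from h import *
a=cv2.imread('pics/last_side.png'); b=cv2.imread('pics/last_scene.png')
cv2.imwrite('pics/v7.png',np.hstack([cv2.resize(a[180:360,150:350],None,fx=2,fy=2),cv2.resize(b[140:320,70:270],None,fx=2,fy=2)]))
p0=np.array(arm.observe()['tool_pos'])
go(*pose([530.5,35,103],80.1))   # retreat 125 mm
# board: yaw 45; centre at (509,-364)
e=R.from_euler('z',[0.5],degrees=True)
for yaw in (40,): 
    c=np.array([509.5,-364]); a=np.radians(yaw+.6); print('G',c-121.6*np.array([np.cos(a),np.sin(a)]))
E
```

```text
tcp [553.6 167.3  89.1] grasp pt [551.5 155.2 103.7]
scene 446 [570.3 273.5] rim z 117.7 slope deg [-0.9  4.2] 17
side 153 [573.3 270.3] rim z 139.9 slope deg [19.4 -0.7] 6
t 10.47 turn [-0.01 -0.03  0.  ] deg; shift in target frame cm [-9.4 -0.  -7.8]  in current frame [-9.39 -0.   -7.8 ] F [-1.1 -2.5 -2.9] w 0.19 gf 119.4
G [ 417.17260903 -443.13414482]
```

View pics/v7.png

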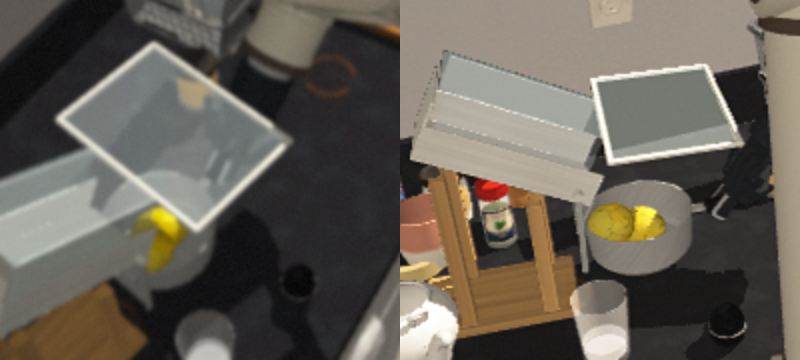

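Both lemons lie in the pan at (610,222) and (648,220). Draw back along the chute axis.

Emit:
arm_command([
  {"tx": -0.3,"ty": 0,"tz": -0.25,"rx": 0,"ry": 0,"rz": 0},
  {"tx": -0.6,"ty": 0,"tz": -0.5,"rx": 0,"ry": 0,"rz": 0},
  {"tx": -1.0,"ty": 0,"tz": -0.84,"rx": 0,"ry": 0,"rz": 0},
  {"tx": -1.3,"ty": 0,"tz": -1.09,"rx": 0,"ry": 0,"rz": 0},
  {"tx": -1.5,"ty": 0,"tz": -1.26,"rx": 0,"ry": 0,"rz": 0},
  {"tx": -1.5,"ty": 0,"tz": -1.26,"rx": 0,"ry": 0,"rz": 0},
  {"tx": -1.3,"ty": 0,"tz": -1.09,"rx": 0,"ry": 0,"rz": 0},
  {"tx": -1.0,"ty": 0,"tz": -0.84,"rx": 0,"ry": 0,"rz": 0},
  {"tx": -0.6,"ty": 0,"tz": -0.5,"rx": 0,"ry": 0,"rz": 0},
  {"tx": -0.3,"ty": 0,"tz": -0.25,"rx": 0,"ry": 0,"rz": 0},
  {"tx": 0,"ty": 0,"tz": 0,"rx": 0,"ry": 0,"rz": 0},
])

```text
time: 11.38
tool_pos: [532.6, 46.0, 89.0]
ee_rot: [0.719, 0.604, 0.262, -0.22]
contact_force: [0.5, 0.5, -3.5]
gripper_width: 0.186
gripper_force: 119.4
```

```bash
python3 - <<'E'
from h import *
go(*pose([417,-443,108],80.1))
E
```

```text
t 11.38 turn [ 0.02 -0.03 -0.03] deg; shift in target frame cm [-37.2   -2.98 -31.79]  in current frame [-37.18  -2.95 -31.81] F [ 0.5  0.5 -3.5] w 0.19 gf 119.4
```

Emit:
arm_command([
  {"tx": -0.4,"ty": 0,"tz": -0.36,"rx": 0,"ry": 0,"rz": 0},
  {"tx": -0.9,"ty": -0.1,"tz": -0.74,"rx": 0,"ry": 0,"rz": 0},
  {"tx": -1.28,"ty": -0.1,"tz": -1.1,"rx": 0,"ry": 0,"rz": 0},
  {"tx": -1.28,"ty": -0.1,"tz": -1.1,"rx": 0,"ry": 0,"rz": 0},
  {"tx": -1.28,"ty": -0.1,"tz": -1.1,"rx": 0,"ry": 0,"rz": 0},
  {"tx": -1.28,"ty": -0.1,"tz": -1.1,"rx": 0,"ry": 0,"rz": 0},
  {"tx": -1.28,"ty": -0.1,"tz": -1.1,"rx": 0,"ry": 0,"rz": 0},
  {"tx": -1.28,"ty": -0.1,"tz": -1.1,"rx": 0,"ry": 0,"rz": 0},
  {"tx": -1.28,"ty": -0.1,"tz": -1.1,"rx": 0,"ry": 0,"rz": 0},
  {"tx": -1.28,"ty": -0.1,"tz": -1.1,"rx": 0,"ry": 0,"rz": 0},
  {"tx": -1.28,"ty": -0.1,"tz": -1.1,"rx": 0,"ry": 0,"rz": 0},
  {"tx": -1.28,"ty": -0.1,"tz": -1.1,"rx": 0,"ry": 0,"rz": 0},
  {"tx": -1.28,"ty": -0.1,"tz": -1.1,"rx": 0,"ry": 0,"rz": 0},
  {"tx": -1.28,"ty": -0.1,"tz": -1.1,"rx": 0,"ry": 0,"rz": 0},
  {"tx": -1.28,"ty": -0.1,"tz": -1.1,"rx": 0,"ry": 0,"rz": 0},
  {"tx": -1.28,"ty": -0.1,"tz": -1.1,"rx": 0,"ry": 0,"rz": 0},
  {"tx": -1.28,"ty": -0.1,"tz": -1.1,"rx": 0,"ry": 0,"rz": 0},
  {"tx": -1.28,"ty": -0.1,"tz": -1.1,"rx": 0,"ry": 0,"rz": 0},
  {"tx": -1.28,"ty": -0.1,"tz": -1.1,"rx": 0,"ry": 0,"rz": 0},
  {"tx": -1.28,"ty": -0.1,"tz": -1.1,"rx": 0,"ry": 0,"rz": 0},
])

```text
time: 13.05
tool_pos: [458.3, -267.9, 92.5]
ee_rot: [0.719, 0.605, 0.262, -0.22]
contact_force: [-0.3, -0.2, -2.7]
gripper_width: 0.188
gripper_force: 119.4
```

Emit:
arm_command([
  {"tx": -1.28,"ty": -0.1,"tz": -1.1,"rx": 0,"ry": 0,"rz": 0},
  {"tx": -1.28,"ty": -0.1,"tz": -1.1,"rx": 0,"ry": 0,"rz": 0},
  {"tx": -1.28,"ty": -0.1,"tz": -1.1,"rx": 0,"ry": 0,"rz": 0},
  {"tx": -1.28,"ty": -0.1,"tz": -1.1,"rx": 0,"ry": 0,"rz": 0},
  {"tx": -1.28,"ty": -0.1,"tz": -1.1,"rx": 0,"ry": 0,"rz": 0},
  {"tx": -1.28,"ty": -0.1,"tz": -1.1,"rx": 0,"ry": 0,"rz": 0},
  {"tx": -1.28,"ty": -0.1,"tz": -1.1,"rx": 0,"ry": 0,"rz": 0},
  {"tx": -1.28,"ty": -0.1,"tz": -1.1,"rx": 0,"ry": 0,"rz": 0},
  {"tx": -1.28,"ty": -0.1,"tz": -1.1,"rx": 0,"ry": 0,"rz": 0},
  {"tx": -0.8,"ty": 0,"tz": -0.7,"rx": 0,"ry": 0,"rz": 0},
  {"tx": -0.4,"ty": 0,"tz": -0.35,"rx": 0,"ry": 0,"rz": 0},
  {"tx": 0,"ty": 0,"tz": 0,"rx": 0,"ry": 0,"rz": 0},
])

```text
time: 14.05
tool_pos: [420.7, -431.1, 94.2]
ee_rot: [0.719, 0.604, 0.262, -0.22]
contact_force: [-0.6, 0.4, -3.4]
gripper_width: 0.189
gripper_force: 119.4
```

```bash
python3 - <<'E'
from h import *
go(*pose([417,-443,108],40)); print(arm.observe()['joint_pos'])
E
```

```text
t 14.05 turn [-2.577e+01 -3.000e-02  3.067e+01] deg; shift in target frame cm [0.08 0.68 0.17]  in current frame [-0.28  0.63 -0.14] F [-0.6  0.4 -3.4] w 0.19 gf 119.4
[-1.12972738  0.6237755   1.22996312  0.39803199  1.86610455 -0.95355428]
```

Emit:
arm_command([
  {"tx": 0,"ty": 0,"tz": 0,"rx": -0.92,"ry": 0,"rz": 1.1},
  {"tx": 0,"ty": 0,"tz": 0,"rx": -1.84,"ry": 0,"rz": 2.19},
  {"tx": 0,"ty": 0,"tz": 0,"rx": -1.84,"ry": 0,"rz": 2.19},
  {"tx": 0,"ty": 0,"tz": 0,"rx": -1.84,"ry": 0,"rz": 2.19},
  {"tx": 0,"ty": 0,"tz": 0,"rx": -1.84,"ry": 0,"rz": 2.19},
  {"tx": 0,"ty": 0,"tz": 0,"rx": -1.84,"ry": 0,"rz": 2.19},
  {"tx": 0,"ty": 0,"tz": 0,"rx": -1.84,"ry": 0,"rz": 2.19},
  {"tx": 0,"ty": 0,"tz": 0,"rx": -1.84,"ry": 0,"rz": 2.19},
  {"tx": 0,"ty": 0,"tz": 0,"rx": -1.84,"ry": 0,"rz": 2.19},
  {"tx": 0,"ty": 0,"tz": 0,"rx": -1.84,"ry": 0,"rz": 2.19},
  {"tx": 0,"ty": 0,"tz": 0,"rx": -1.84,"ry": 0,"rz": 2.19},
  {"tx": 0,"ty": 0,"tz": 0,"rx": -1.84,"ry": 0,"rz": 2.19},
  {"tx": 0,"ty": 0,"tz": 0,"rx": -1.84,"ry": 0,"rz": 2.19},
  {"tx": 0,"ty": 0,"tz": 0,"rx": -1.84,"ry": 0,"rz": 2.19},
  {"tx": 0,"ty": 0,"tz": 0,"rx": -0.92,"ry": 0,"rz": 1.1},
  {"tx": 0,"ty": 0.3,"tz": 0.1,"rx": 0,"ry": 0,"rz": 0},
  {"tx": 0.1,"ty": 0.35,"tz": 0.1,"rx": 0,"ry": 0,"rz": 0},
  {"tx": 0,"ty": 0,"tz": 0,"rx": 0,"ry": 0,"rz": 0},
])

```text
time: 15.55
tool_pos: [427.5, -433.9, 93.7]
ee_rot: [0.883, 0.322, 0.322, -0.117]
contact_force: [-0.5, -0.7, -3.0]
gripper_width: 0.19
gripper_force: 119.4
```

```bash
python3 pan.py 509 -364 122; python3 - <<'E'
from h import *
go(*pose([417,-443,74],40))
b=cv2.imread('pics/last_side.png')
cv2.imwrite('pics/v8.png',cv2.resize(b[60:260,250:520],None,fx=2.5,fy=2.5))
E
```

```text
tcp [ 427.5 -433.9   93.7] grasp pt [ 418.1 -441.7  108.3]
scene 241 [ 507.9 -362.3] rim z 121.3 slope deg [0.1 2.5] 14
side 338 [ 508.5 -364.7] rim z 123.0 slope deg [-0.7  2.4] 18
t 15.65 turn [-0.09 -0.03  0.09] deg; shift in target frame cm [-2.3   0.06  2.51]  in current frame [-2.3   0.06  2.51] F [ 0.2 -0.1 -3.6] w 0.19 gf 119.4
```

View pics/v8.png

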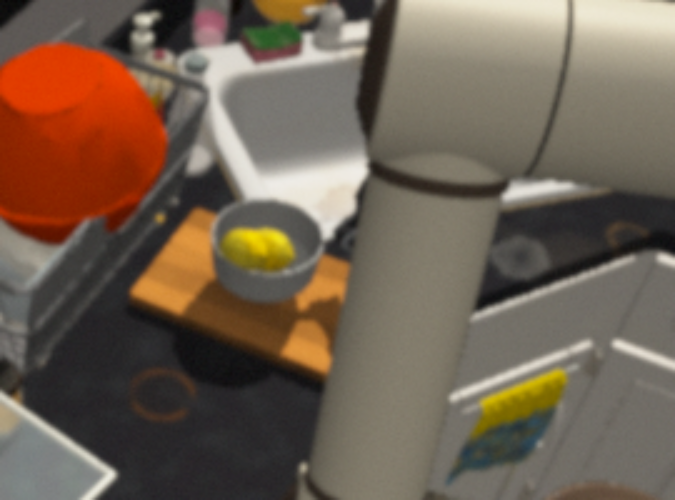

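The pan with both lemons hovers level over the board (265,250). Lower it.

Emit:
arm_command([
  {"tx": -0.19,"ty": 0,"tz": 0.23,"rx": 0,"ry": 0,"rz": 0},
  {"tx": -0.39,"ty": 0,"tz": 0.46,"rx": 0,"ry": 0,"rz": 0},
  {"tx": -0.39,"ty": 0,"tz": 0.46,"rx": 0,"ry": 0,"rz": 0},
  {"tx": -0.39,"ty": 0,"tz": 0.46,"rx": 0,"ry": 0,"rz": 0},
  {"tx": -0.39,"ty": 0,"tz": 0.46,"rx": 0,"ry": 0,"rz": 0},
  {"tx": -0.19,"ty": 0,"tz": 0.23,"rx": 0,"ry": 0,"rz": 0},
  {"tx": 0,"ty": 0,"tz": 0,"rx": 0,"ry": 0,"rz": 0},
  {"tx": 0,"ty": 0,"tz": 0,"rx": 0,"ry": 0,"rz": 0},
])

```text
time: 16.32
tool_pos: [426.7, -433.7, 63.5]
ee_rot: [0.883, 0.322, 0.322, -0.117]
contact_force: [0.3, 0.2, -2.4]
gripper_width: 0.192
gripper_force: 119.5
```

Emit:
arm_command([
  {"tx": -0.06,"ty": 0,"tz": 0.08,"rx": 0,"ry": 0,"rz": 0},
  {"tx": -0.06,"ty": 0,"tz": 0.08,"rx": 0,"ry": 0,"rz": 0},
  {"tx": 0,"ty": 0,"tz": 0,"rx": 0,"ry": 0,"rz": 0},
])

```text
time: 16.57
tool_pos: [426.8, -433.9, 61.9]
ee_rot: [0.883, 0.322, 0.322, -0.117]
contact_force: [-0.5, -0.8, 1.4]
gripper_width: 0.195
gripper_force: 119.6
```

Emit:
arm_command([
  {"tx": -0.06,"ty": 0,"tz": 0.08,"rx": 0,"ry": 0,"rz": 0},
  {"tx": -0.06,"ty": 0,"tz": 0.08,"rx": 0,"ry": 0,"rz": 0},
  {"tx": 0,"ty": 0,"tz": 0,"rx": 0,"ry": 0,"rz": 0},
])

```text
time: 16.82
tool_pos: [427.0, -433.9, 60.0]
ee_rot: [0.883, 0.322, 0.322, -0.117]
contact_force: [-3.1, -3.1, 6.3]
gripper_width: 0.189
gripper_force: 119.9
```

Emit:
arm_command([
  {"tx": -0.06,"ty": 0,"tz": 0.08,"rx": 0,"ry": 0,"rz": 0},
  {"tx": 0,"ty": 0,"tz": 0,"rx": 0,"ry": 0,"rz": 0},
  {"tx": 0,"ty": 0,"tz": 0,"rx": 0,"ry": 0,"rz": 0},
], grip_force=20)

```text
time: 17.07
tool_pos: [427.1, -433.9, 59.2]
ee_rot: [0.883, 0.322, 0.322, -0.117]
contact_force: [-4.6, -2.6, 7.5]
gripper_width: 0.191
gripper_force: 120.1
```

Emit:
arm_command([
  {"tx": 0,"ty": 0,"tz": 0,"rx": 0,"ry": 0,"rz": 0},
  {"tx": 0,"ty": 0,"tz": 0,"rx": 0,"ry": 0,"rz": 0},
  {"tx": 0,"ty": 0,"tz": 0,"rx": 0,"ry": 0,"rz": 0},
  {"tx": 0,"ty": 0,"tz": 0,"rx": 0,"ry": 0,"rz": 0},
  {"tx": 0,"ty": 0,"tz": 0,"rx": 0,"ry": 0,"rz": 0},
  {"tx": 0,"ty": 0,"tz": 0,"rx": 0,"ry": 0,"rz": 0},
  {"tx": 0,"ty": 0,"tz": 0,"rx": 0,"ry": 0,"rz": 0},
  {"tx": 0,"ty": 0,"tz": 0,"rx": 0,"ry": 0,"rz": 0},
  {"tx": 0,"ty": 0,"tz": 0,"rx": 0,"ry": 0,"rz": 0},
  {"tx": 0,"ty": 0,"tz": 0,"rx": 0,"ry": 0,"rz": 0},
], grip=-1)

```text
time: 17.9
tool_pos: [426.9, -433.6, 58.6]
ee_rot: [0.883, 0.322, 0.321, -0.117]
contact_force: [-0.3, -0.5, -0.4]
gripper_width: 0.999
gripper_force: 0.0
```

Emit:
arm_command([
  {"tx": 0,"ty": 0,"tz": -0.5,"rx": 0,"ry": 0,"rz": 0},
  {"tx": 0,"ty": 0,"tz": -1,"rx": 0,"ry": 0,"rz": 0},
  {"tx": 0,"ty": 0,"tz": -2,"rx": 0,"ry": 0,"rz": 0},
  {"tx": 0,"ty": 0,"tz": -2,"rx": 0,"ry": 0,"rz": 0},
  {"tx": 0,"ty": 0,"tz": -2,"rx": 0,"ry": 0,"rz": 0},
  {"tx": 0,"ty": 0,"tz": -2,"rx": 0,"ry": 0,"rz": 0},
  {"tx": 0,"ty": 0,"tz": -2,"rx": 0,"ry": 0,"rz": 0},
  {"tx": 0,"ty": 0,"tz": -1,"rx": 0,"ry": 0,"rz": 0},
  {"tx": 0,"ty": 0,"tz": 0,"rx": 0,"ry": 0,"rz": 0},
  {"tx": 0,"ty": 0,"tz": 0,"rx": 0,"ry": 0,"rz": 0},
])

```text
time: 18.73
tool_pos: [365.3, -485.5, 154.2]
ee_rot: [0.883, 0.322, 0.321, -0.117]
contact_force: [0.0, 0.1, -1.4]
gripper_width: 1.003
gripper_force: 0.0
```

```bash
python3 pan.py 509 -364 87; python3 - <<'E'
from h import *
print(arm.observe()['qd'].round(3))
im,d=cams.capture('side'); c='side'
for s in cams.silhouettes('board',c)[:1]:
    k=pts(c,d,s['mask']); k=k[(k[:,2]>17)&(k[:,2]<27)]; print(cv2.minAreaRect(k[:,:2].astype(np.float32)))
b=cv2.imread('pics/last_side.png')
cv2.imwrite('pics/v9.png',cv2.resize(b[60:260,250:520],None,fx=2.5,fy=2.5))
E
```

```text
tcp [ 365.3 -485.5  154.2] grasp pt [ 355.9 -493.3  168.8]
scene 227 [ 507.7 -360.7] rim z 86.3 slope deg [-0.6 -0.1] 12
side 386 [ 508.3 -364. ] rim z 91.4 slope deg [0.2 2.7] 18
[ 0.006  0.003  0.001  0.001 -0.001 -0.001]
((513.4946899414062, -363.49566650390625), (303.3619079589844, 215.45664978027344), 0.42884567379951477)
```

View pics/v9.png

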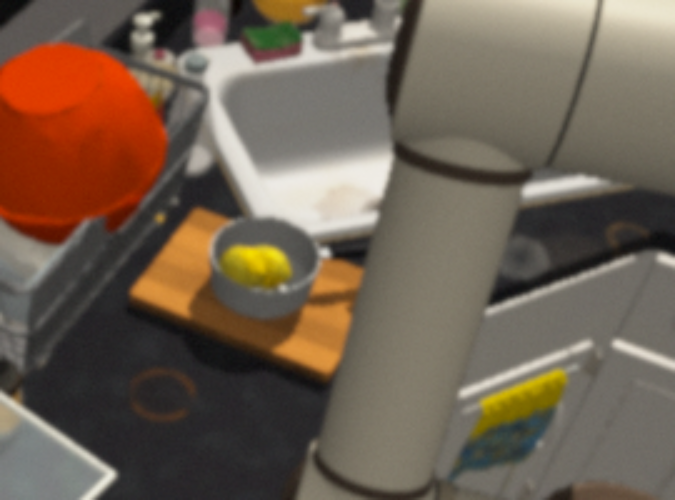

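The pan stands upright mid-board at (265,265) with both lemons in it, and the hand is clear.

```bash
python3 -c "
from cell import arm
print(arm.close_job())"
```

```text
the job is handed in; nothing more can be done
None
```

The job is handed in at about 19 s of the 48 s allowed: the last picture shows the pan standing level near the middle of the board, both lemons in it, with the gripper open and clear; the hand-in returned no verdict.

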